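Find a collar lost under the riser and hook it out

ROBOT

A 6-joint arm with a two-finger parallel gripper is mounted at the origin on a cart in front of the work surface, level with it; the furniture and walls round the work are solid. World frame = base frame: x ahead of the robot, y to its left, z up, the work surface at z = 0. Lengths are in m, angles in degrees, forces in N, time in s.
With the tool pointing down it reaches from about 0.25 to 0.85 m from the base axis. Payload 12.5 kg.
Tool frame: the origin (TCP) lies at the very end of the fingers, on their centre line; the grasp point (between the pads) lies 19 mm behind it; y points along the fingers, z is the direction in which the jaws open and shut, and the axes are right-handed (so a half turn about y gives the same grasp; the last joint's range is limited). The gripper opens to 93 mm and grips with 3 to 60 N. Pads are 15 mm wide; open, the fingers measure 128 mm over their backs; the gripper's body (75 mm by 188 mm) begins 65 mm behind the grasp point.
Start: joints at [-77.326, 20.094, 94.641, -0, 65.266, -4.847], TCP at [0.166, -0.524, 0.219] pointing down, gripper open.
Joint ranges: [-157.81, 157.81], [-45, 120.19], [0.68, 151.7], [-89.99, 269.99], [4.06, 180], [-164.3, 164.3]. Speed limits (degrees/s): [127.2, 127.2, 159.86, 180, 180, 180].

INTERFACE

Orientations are given as [roll, pitch, yaw] about the fixed x, y, z axes, in that order (R = Rz(yaw) Ry(pitch) Rx(roll)).
In Python, from cell import bot gives the robot as it stands.
- The arm moves only by the shell command python3 -m handwheel 'ROWS' [FORCE]. ROWS is JSON, a list that holds one entry, the list of rows, each a list of 7 numbers: the shift along the tool's x, y, z in units of 30 mm (1.0 is 30 mm), then the turn, a rotation vector about the tool's x, y, z in rad, then the closure in counts, from 0 (fully open) to 255 (shut). A call has 1 to 5 rows; each row is the pose to reach, as a shift and turn from the pose commanded when the call began, along the tool's axes at that moment; what a row does not reach only later rows make up. A row lasts 1/8 s, in which the tool goes at most 62.5 mm and 10.7 degrees, less where a joint would pass 70% of its speed; a pose out of reach is approached as far as the arm can. A call with a gripper value outside its range is refused whole. The fingers move at their own pace and stop on an object; FORCE is the grip in N (left out, the last holds). Time passes only in rows, so rows that repeat a pose let the fingers close. It gives the time, the measured TCP pose, the force and the opening at its end, in the units of the state.
- bot.state(): the state, without advancing time (a new reading comes with each control period).
- bot.grab_frame(name): name is "side" or "top"; returns a dict with "frame" (480x640x3 uint8, blue, green, red), "depth" (480x640 float32, m along the optical axis (not along the pixel's ray), 0 where there is no reading), "vfov" (degrees; the focal length in pixels is half the picture's height over the tangent of half this angle, whatever the lens; pixels are square), "cx", "cy" (the principal point, pixels), "k1" (the pictures are not rectified: a ray, as slopes to the right and down, at radius r is drawn at 1 + k1 r^2 times it, then the intrinsics apply), "origin" and "orientation" of the camera in the world. Camera axes: x right, y up, looking along -z (the intrinsics and any distortion apply to the point x, -y, -z); pixel columns grow to the right and rows downward; lengths in m; the calibration is good to about 2 mm. A picture is of the moment at which its call begins.
- bot.close_job(): hands the job in, once; it reports no verdict.
Trained networks look in a picture, given as the dict that the camera call returned (one of the last four; its "shot" number tells which), for a name from the list of things; names that differ only in an ending like _2 or _b are one class to them, and where a whole thing is asked for, a point or a joint stands for the part that bears it (a point fixed in the world has none). Each returns a list of dicts, best first, with "confidence" (0 to 1); they miss things now and then, are a little off and sometimes report something else, mostly with a low value. They report only what shows in the picture. A call takes as long as a camera call.
- bot.search_frame(picture, target): "centre" ([column, row] in pixels, amid what is visible of it).
- bot.place_of(picture, target): "centre" ([column, row] in pixels: a listed point, or the origin of a listed thing).
The state is a dict: "time": time; "joint_positions": joint angles; "joint_velocities": joint speeds; "effort": joint torques, N m; "tool_pos": TCP position; "tool_rot": TCP orientation; "wrist_force": force on the tool from outside, world axes, zero at the start; "moment": the same for the moment, N m; "grip_width": finger opening in m.
Only numpy, scipy, OpenCV 4.12 (cv2) and the standard library are available. Lean on these libraries where they do the work, as an engineer would, in place of code of your own. Each camera call takes 0.05 s, during which the arm holds its last target. There are 200 camera calls.

TASK

The small brass collar has rolled out of sight under the low white riser: take the flat hook by its blue grip, slide it in under the riser at the left end with its toe pointing right, and feel gently along to the right until the toe meets the support foot. Draw the collar out with it so that it lies fully in the tray in front of the riser, then lay the hook flat on the worktop to the left of the riser and its tray. Touch the riser only lightly, and leave the bottles on it where they stand.

Things in the scene. Friction and masses are not known exactly. Their poses are not given: they have to be found in the camera images.
- riser: Low white shelf, fixed, 120 mm deep (x), 270 wide (y), 40 high. Origin on the worktop under its centre; x points away from the robot, y left, z up. Board front edge at x = -60 mm. The bay under it is open only in front: left cheek's inner face at y = +130, back wall's at x = +55, floor 4 mm, board underside 30 mm, front lip's lower edge 24 mm above the worktop. Never push the hook on it with over 20 N, the gripper 8 N.
- bay (a point): Middle of the bay floor (4 mm above the riser's origin, same axes). Unmeasured in the bay: a rigid dark support foot, bay-high, 18 mm wide, from x = 0 to +50 mm, its left face anywhere from y = -10 to -110 mm; and the brass collar, a loose ring 28 mm across, 10 thick, 50 to 70 g, lying flat, centre 25 to 45 mm left of that face, between x = -14 and +12 mm. The bay's left 80 mm are empty.
- front_tray: Flat tray floor in front of the riser, fixed to it: 80 mm deep (x), 270 wide (y), no rim, its top 2.5 mm above the worktop (1.5 mm lower than the bay floor). It reaches from the board's front edge 80 mm towards the robot. Origin on the worktop under its centre, axes as the riser. The collar must end up lying here, and nothing else.
- hook_grip (a point): Centre of the hook's upright blue grip, 30 mm above the hook's underside. Grip 60 mm long (x), 18 thick (y, grasp across this), from 5 to 50 mm above the underside. x runs along the blade to its tip, y left, z up. Flat steel blade at the underside, 18 mm wide, 5 thick, from x = -35 to +157 mm of this point. Hook rigid, 120 g.
- hook_toe (a point): Middle of the hook's square toe, 2.5 mm above the underside, 151 mm ahead and 29 mm right of the grip centre; axes as hook_grip. The toe is 12 mm wide (x = +145 to +157 mm from the grip centre), 5 mm thick, and sticks out to the right (-y) 40 mm beyond the blade's edge.
- iodine: Small amber bottle with red cap, 44 mm across, 86 mm high, standing loose on the riser towards its back. Origin under its centre. Leave alone.
- stain: Amber bottle with black cap, 54 mm across, 104 mm high, standing loose on the riser towards its back. Origin under its centre. Leave alone.

How it is judged (in metres and radians):
On the way:
1. the hook's toe is deep under the riser, 75 mm or more behind its front edge (x of hook_toe in the frame of riser above 0.015 m and y of hook_toe in the frame of riser between -0.125 and 0.125 m and height (world z) of hook_toe below 0.03 m), for 0.2 s.
At the end, for the whole second after the job is handed in: The collar lies in the front tray, whose floor carries its weight (over 0.3 N) with nothing else on it; the hook lies released, flat and at rest on the worktop to the left of riser and tray (toe middle and grip centre more than 165 mm left of the riser's middle line) (contact force between front_tray and anything else above 0.3 N and y of each of hook_toe, hook_grip in the frame of riser above 0.165 m and height (world z) of hook_toe below 0.008 m and height (world z) of hook_grip below 0.036 m and angle between hook_grip's own z axis and vertical below 0.1 rad and linear speed of hook below 0.02 m/s); the robot touches nothing.
It fails at once if the hook presses on the riser, its floor, walls, foot or tray with more than 20 N (contact force between hook and riser above 20 N or contact force between hook and foot_c0 above 20 N).
It fails at once if the gripper or arm presses on the riser or tray with more than 8 N (contact force between any of the fingers, the arm and riser above 8 N).
It fails at once if a bottle on the riser is moved more than 20 mm (distance of any of iodine, stain from where it was at the start of the episode above 0.02 m).
It also fails if it takes over 56 s, if anything falls off the work surface, if the arm or the gripper's body presses on something with over 40 N, if the wrist force passes 120 N, or if a joint passes its speed limit or range.

## Working session

There is one attempt and no reset: what is moved stays moved. The work goes in short steps, Python scripts to look and compute and a shell command to move; the robot and the scene stay as the last step left them, time stands still between calls to the robot, and variables do not carry over. Pictures are saved under pics/ and viewed, about 8 in all and at most 12, crops included, and the job is handed in when it is done.

```bash
ls; mkdir -p pics
cat > h.py <<'E'
import numpy as np, cv2
from scipy.spatial.transform import Rotation as R
from cell import bot
def rot(o):
    o=np.array(o,float)
    return o if o.shape==(3,3) else (R.from_quat(o).as_matrix() if o.size==4 else R.from_euler('xyz',o,degrees=True).as_matrix())
def K(p):
    f=p['frame'].shape[0]/2/np.tan(np.radians(p['vfov'])/2)
    return np.array([[f,0,p['cx']],[0,f,p['cy']],[0,0,1]]),np.array([p['k1'],0,0,0,0.])
def ray(p,uv):
    k,d=K(p); n=cv2.undistortPoints(np.array([[uv]],float),k,d)[0,0]
    return rot(p['orientation'])@np.array([n[0],-n[1],-1])
def on_z(p,uv,z):
    r=ray(p,uv);o=np.array(p['origin']);return o+r*(z-o[2])/r[2]
def at(p,uv):
    d=p['depth'][int(round(uv[1])),int(round(uv[0]))];return np.array(p['origin'])+ray(p,uv)*d
def proj(p,P):
    k,d=K(p);c=rot(p['orientation']).T@(np.array(P,float)-p['origin']);c=c*[1,-1,-1]
    return cv2.projectPoints(c.reshape(1,1,3),np.zeros(3),np.zeros(3),k,d)[0][0,0]
E
python3 - <<'E'
from h import *
print(bot.state())
for n in('top','side'):
    p=bot.grab_frame(n);cv2.imwrite(f'pics/{n}0.png',p['frame'])
    print(n,p['origin'],p['orientation'],p['vfov'],p['k1'])
    for t in('riser','front_tray','hook_grip','hook_toe','iodine','stain','bay'):
        for r in bot.place_of(p,t)[:2]: print(t,r['centre'],round(r['confidence'],2),on_z(p,r['centre'],{'hook_grip':.03,'hook_toe':.0025,'iodine':.04,'stain':.04,'bay':.004}.get(t,0)).round(4))
E
```

```text
pics
{'time': 0.0, 'joint_positions': array([-7.73261124e+01,  2.01248290e+01,  9.46769985e+01,  6.42596548e-04,
        6.52659718e+01, -4.84775579e+00]), 'joint_velocities': array([ 0.02522954,  0.08200191, -0.02645614,  0.03957689,  0.1224113 ,
       -0.00720006]), 'effort': array([-1.51483844e-03, -4.97326219e+01, -2.85253412e+01,  6.98845787e-02,
        2.56643817e-02, -1.22738961e-04]), 'tool_pos': array([ 0.16553195, -0.52413422,  0.21809641]), 'tool_rot': array([-9.00675073e+01,  6.31083731e-03, -1.62478630e+02]), 'wrist_force': array([-0.45710904,  0.2227463 ,  0.31070914]), 'moment': array([-0.05898445, -0.00135282, -0.0044236 ]), 'grip_width': 0.0932351142461252}
top [0.43360348 0.23947626 0.92866072] [  8.56329503  -0.42720564 -88.98198423] 48.1835387751503 0.02270544867521344
riser [380.8, 213.0] 0.61 [0.6406 0.1292 0.    ]
front_tray [385.2, 268.8] 0.69 [0.5415 0.1215 0.    ]
hook_grip [229.1, 320.0] 0.64 [0.4479 0.3841 0.03  ]
hook_toe [208.8, 235.1] 0.95 [0.5947 0.4303 0.0025]
iodine [425.1, 192.1] 0.68 [0.6695 0.0586 0.04  ]
stain [360.9, 199.1] 0.91 [0.6552 0.1678 0.04  ]
side [0.17018319 0.95068624 0.41921259] [  64.90655224    0.30937654 -150.29923171] 47.60173694555454 -0.01651486376726021
front_tray [370.6, 236.1] 0.88 [0.5336 0.1217 0.    ]
hook_grip [348.3, 301.3] 0.65 [0.4467 0.3857 0.03  ]
hook_grip [319.1, 223.6] 0.39 [0.61   0.1774 0.03  ]
hook_toe [243.9, 304.0] 0.88 [0.5936 0.4253 0.0025]
iodine [322.3, 191.7] 0.7 [0.6716 0.0555 0.04  ]
stain [297.2, 210.0] 0.96 [0.6648 0.1624 0.04  ]
```

View pics/top0.png

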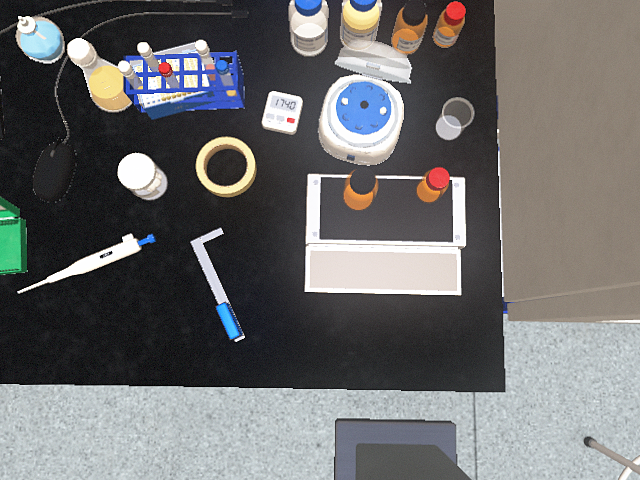

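View pics/side0.png

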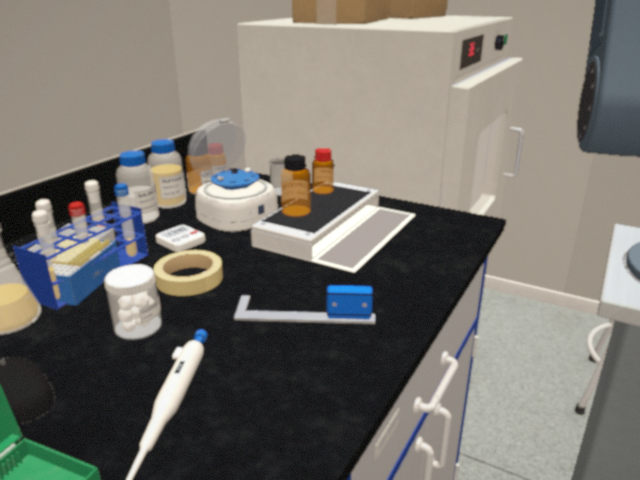

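Top view: hook has its grip at (230,320), its blade end at (197,240), and its toe points right to (222,232). The riser board spans (307,175)–(466,247), with the tray at (305,245)–(461,295). Next I'll measure the riser and hook poses.

Run:
```python
from h import *
p=bot.grab_frame('top')
g=cv2.cvtColor(p['frame'],cv2.COLOR_BGR2GRAY)
def sub(c): return cv2.cornerSubPix(g,np.array(c,np.float32).reshape(-1,1,2),(4,4),(-1,-1),(3,50,.01)).reshape(-1,2)
b=sub([(307,174),(465,177),(467,247),(306,243)]);t=sub([(461,295),(305,291)])
B=np.array([on_z(p,x,.04) for x in b]);T=np.array([on_z(p,x,.0025) for x in t])
print(b,'\n',B.round(4),'\n',T.round(4),t)
for a,c in((B[1],B[0]),(B[2],B[3]),(T[0],T[1])): print(np.linalg.norm(c-a),np.degrees(np.arctan2(-(c-a)[0],(c-a)[1])))
print('centre',B.mean(0), 'depth', np.linalg.norm(B[0]-B[3]),np.linalg.norm(B[1]-B[2]))
# hook: blue grip top & steel
hsv=cv2.cvtColor(p['frame'],cv2.COLOR_BGR2HSV)
roi=np.zeros(g.shape,bool);roi[222:348,180:255]=1
blue=roi&(hsv[...,0]>90)&(hsv[...,0]<125)&(hsv[...,1]>120)&(hsv[...,2]>80)
st=roi&(g>90)&~blue
for n,m in(('blue',blue),('steel',st)):
    v,u=np.nonzero(m);P=np.array([at(p,(a,c)) for a,c in zip(u,v)])
    if n=='blue':
        top=P[P[:,2]>.042];print('n',len(top),len(P))
        r=cv2.minAreaRect((top[:,:2]*1000).astype(np.float32))
        print(n,r,np.percentile(P[:,2],[5,50,95]))
        gc=np.array(r[0])/1000
    else:
        Q=np.array([on_z(p,(a,c),.005) for a,c in zip(u,v)]);print(np.percentile(P[:,2],[5,50,95]))
        x,y=Q[:,0],Q[:,1]; s=(x>.49)&(x<.57)
        f=cv2.fitLine(Q[s][:,:2].astype(np.float32),cv2.DIST_HUBER,0,.01,.001).ravel();print('blade',f,np.degrees(np.arctan2(f[1]*np.sign(f[0]),abs(f[0]))),len(Q))
        print('far end',Q[x.argmax()],'right',Q[y[x>.55].argmin()])
cv2.imwrite('pics/c.png',cv2.resize(p['frame'][215:350,170:260],None,fx=5,fy=4.4))
```

```text
[[307.3414  173.61197]
 [464.37003 177.26154]
 [465.3517  245.70576]
 [305.81937 244.8349 ]] 
 [[ 0.6981  0.2597  0.04  ]
 [ 0.6968 -0.0087  0.04  ]
 [ 0.5783 -0.0078  0.04  ]
 [ 0.5748  0.2596  0.04  ]] 
 [[ 0.4985 -0.0083  0.0025]
 [ 0.4994  0.2615  0.0025]] [[460.68726 294.82452]
 [304.23572 291.38745]]
0.26843843875217777 -0.2751313689899252
0.26749973883194983 0.7666451878930264
0.26972436888412643 -0.18544699257672662
centre [0.63698786 0.1257063  0.04      ] depth 0.12331181397776488 0.11844691393503555
n 405 474
blue ((431.12286376953125, 327.0492248535156), (167.50177001953125, 51.41852951049805), 74.55745697021484) [0.02263112 0.04848769 0.0518415 ]
[0.00066482 0.00441754 0.0077187 ]
blade [0.88468695 0.46618554 0.5298192  0.4255882 ] 27.786974 1041
far end [0.60727734 0.40919397 0.005     ] right [0.59847718 0.40531651 0.005     ]
```

```bash
cat > to.py <<'E'
import sys
from h import *
s=bot.state();x,y,z,w=map(float,sys.argv[1:5])
Rt=R.from_euler('xyz',s['tool_rot'],degrees=True);Rg=R.from_euler('xyz',[-90,0,w],degrees=True)
d=Rt.inv().apply(np.array([x,y,z])-s['tool_pos'])/.03;r=(Rt.inv()*Rg).as_rotvec()
print('row',np.r_[d,r].round(3).tolist(),'t',s['time'])
E
python3 - <<'E'
from h import *
p=bot.grab_frame('top');hsv=cv2.cvtColor(p['frame'],cv2.COLOR_BGR2HSV)
m=cv2.inRange(hsv,(95,130,60),(125,255,255));m[:222]=0;m[348:]=0;m[:,:180]=0;m[:,255:]=0
n,l,s,c=cv2.connectedComponentsWithStats(m);i=1+s[1:,4].argmax();print(s[i],c[i])
v,u=np.nonzero(l==i);Q=np.array([on_z(p,(a,b),.048)[:2] for a,b in zip(u,v)])*1000
print(cv2.minAreaRect(Q.astype(np.float32)))
gr=cv2.cvtColor(p['frame'],cv2.COLOR_BGR2GRAY);e=[]
for r in range(255,300,5): 
    k=np.nonzero(gr[r,180:255]>110)[0]+180;e.append(on_z(p,(k.mean(),r),.005)[:2]);
e=np.array(e);f=cv2.fitLine(e.astype(np.float32),cv2.DIST_HUBER,0,.01,.001).ravel();print(f,np.degrees(np.arctan(f[1]/f[0])))
E
python3 to.py .447 .385 .13 -152.5
```

```text
[216 303  26  36 470] [228.16382979 320.27659574]
((447.1346740722656, 381.90814208984375), (60.40445327758789, 23.049781799316406), 26.737201690673828)
[0.8945424  0.44698304 0.52464986 0.4231551 ] 26.550283
row [-18.071, 2.956, -26.084, 0.0, -0.174, -0.0] t 0.9
```

View pics/c.png

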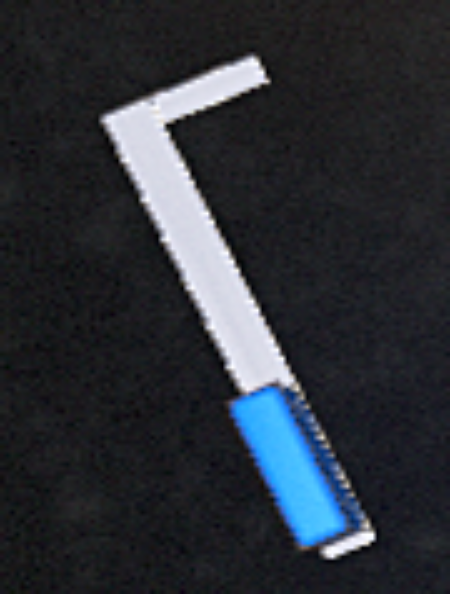

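The crop shows the whole hook clearly. Its yaw is about 26.7° and the grip centre is about (0.447, 0.384). Approaching.

```bash
for i in 1; do python3 -m handwheel '[[[-18.07,2.0,-26.08,0,-0.16,0,0],[-18.07,2.0,-26.08,0,-0.16,0,0],[-18.07,2.0,-26.08,0,-0.16,0,0],[-18.07,2.0,-26.08,0,-0.16,0,0],[-18.07,2.0,-26.08,0,-0.16,0,0]]]' 60; done; python3 to.py .447 .384 .12 -153.3
```

```text
time: 1.52
tool_pos: [0.258, -0.2248, 0.1991]
tool_rot: [-90.0, 0.0, -153.4]
wrist_force: [1.1, -0.2, 0.6]
grip_width: 0.0934
row [-14.73, 2.628, -15.317, -0.001, -0.001, -0.0] t 1.525
```

```bash
python3 -m handwheel '[[[-14.7,2.6,-15.3,0,0,0,0],[-14.7,2.6,-15.3,0,0,0,0],[-14.7,2.6,-15.3,0,0,0,0],[-14.7,2.6,-15.3,0,0,0,0],[-14.7,2.6,-15.3,0,0,0,0]]]'; python3 to.py .447 .384 .12 -153.3
```

```text
time: 2.15
tool_pos: [0.3496, 0.0708, 0.1613]
tool_rot: [-90.0, 0.1, -153.3]
wrist_force: [0.4, -0.5, -0.2]
grip_width: 0.0929
row [-7.592, 1.382, -7.869, -0.001, 0.0, -0.001] t 2.15
```

```bash
python3 -m handwheel '[[[-7.6,1.4,-7.87,0,0,0,0],[-7.6,1.4,-7.87,0,0,0,0],[-7.6,1.4,-7.87,0,0,0,0],[-7.6,1.4,-7.87,0,0,0,0],[-7.6,1.4,-7.87,0,0,0,0]]]'; python3 -m handwheel '[[[-1,0.1,-1,0,0,0,0],[-1,0.1,-1,0,0,0,0]]]';python3 to.py .447 .384 .011 -153.3
```

```text
time: 2.78
tool_pos: [0.4416, 0.3667, 0.1212]
tool_rot: [-90.0, 0.0, -153.3]
wrist_force: [1.4, -1.0, 0.5]
grip_width: 0.0929
time: 3.02
tool_pos: [0.4547, 0.4068, 0.1177]
tool_rot: [-90.0, 0.0, -153.2]
wrist_force: [-0.5, -0.5, 0.5]
grip_width: 0.0928
row [0.572, 3.556, 0.563, 0.0, 0.002, -0.0] t 3.025
```

```bash
python3 -m handwheel '[[[0.57,0.5,0.56,0,0,0,0],[0.57,1.8,0.56,0,0,0,0],[0.57,3.0,0.56,0,0,0,0],[0.57,3.56,0.56,0,0,0,0],[0.57,3.56,0.56,0,0,0,0]]]'; python3 to.py .447 .384 .011 -153.3
```

```text
time: 3.65
tool_pos: [0.4466, 0.3815, 0.0113]
tool_rot: [-90.0, -0.1, -153.3]
wrist_force: [-0.3, -0.4, 0.9]
grip_width: 0.0931
row [-0.05, 0.011, -0.069, -0.0, -0.001, 0.001] t 3.65
```

```bash
python3 -m handwheel '[[[0,0,-0.07,0,0,0,255],[0,0,-0.07,0,0,0,255],[0,0,-0.07,0,0,0,255],[0,0,-0.07,0,0,0,255],[0,0,-0.07,0,0,0,255]]]' 60;python3 -m handwheel '[[[0,0,0,0,0,0,255],[0,0,0,0,0,0,255],[0,0,0,0,0,0,255]]]';  python3 to.py .447 .384 .011 -153.3
```

```text
time: 4.28
tool_pos: [0.446, 0.384, 0.0118]
tool_rot: [-90.0, 0.0, -153.3]
wrist_force: [0.3, -0.9, -0.6]
grip_width: 0.0474
time: 4.65
tool_pos: [0.4459, 0.384, 0.0116]
tool_rot: [-90.0, -0.0, -153.3]
wrist_force: [-0.7, 0.8, -0.2]
grip_width: 0.0176
row [-0.032, 0.021, 0.016, 0.0, -0.0, 0.0] t 4.65
```

```bash
python3 -m handwheel '[[[0,-1,0,0,0,0,255],[0,-2,0,0,0.15,0,255],[0,-2,0,0,0.3,0,255],[0,-2,0,0,0.466,0,255],[0,-2,0,0,0.466,0,255]]]'; python3 to.py .400 .234 .07 -180
```

```text
time: 5.28
tool_pos: [0.4458, 0.3839, 0.0716]
tool_rot: [-90.0, -0.0, -180.0]
wrist_force: [-1.0, -0.6, -1.0]
grip_width: 0.018
row [1.532, 0.053, 4.994, -0.0, 0.001, 0.0] t 5.275
```

```bash
python3 -m handwheel '[[[1.53,0.05,2,0,0,0,255],[1.53,0.05,4,0,0,0,255],[1.53,0.05,4.99,0,0,0,255],[1.53,0.05,4.99,0,0,0,255],[1.53,0.05,4.99,0,0,0,255]]]'
python3 - <<'E'
from h import *
s=bot.state();print(s['tool_pos'],s['tool_rot'],s['wrist_force'])
T=s['tool_pos'];u=T[2]-.0116
p=bot.grab_frame('top');q=bot.grab_frame('side')
for n,a in(('top',p),('side',q)):
    for t,dz in(('hook_grip',.03),('hook_toe',.0025)):
        for r in bot.place_of(a,t)[:1]: print(n,t,r,on_z(a,r['centre'],u+dz).round(4),at(a,r['centre']).round(4))
E0=p['frame'][150:350,220:480].copy()
cv2.imwrite('pics/d.png',cv2.resize(E0,None,fx=3,fy=3))
g=cv2.cvtColor(p['frame'],cv2.COLOR_BGR2GRAY)
cv2.imwrite('pics/e.png',cv2.resize(q['frame'][150:350,200:460],None,fx=3,fy=3))
E
```

```text
time: 5.9
tool_pos: [0.4004, 0.2348, 0.0703]
tool_rot: [-90.0, 0.0, -179.9]
wrist_force: [-0.1, -0.3, -0.7]
grip_width: 0.0178
[0.40044663 0.23475068 0.07029734] [-9.00210290e+01  3.34153202e-02 -1.79901772e+02] [-0.0921527  -0.31112302 -0.68036404]
top hook_grip {'centre': [358.7, 195.2], 'confidence': 0.55} [0.6494 0.1753 0.0887] [0.6412 0.1778 0.1206]
top hook_toe {'centre': [336.9, 257.8], 'confidence': 0.85} [0.5509 0.208  0.0612] [0.5503 0.2082 0.0661]
side hook_grip {'centre': [422.1, 228.6], 'confidence': 0.78} [0.4011 0.2361 0.0887] [0.3936 0.2592 0.0994]
side hook_toe {'centre': [340.2, 217.6], 'confidence': 0.86} [0.5561 0.2003 0.0612] [0.5506 0.2109 0.0663]
```

View pics/d.png

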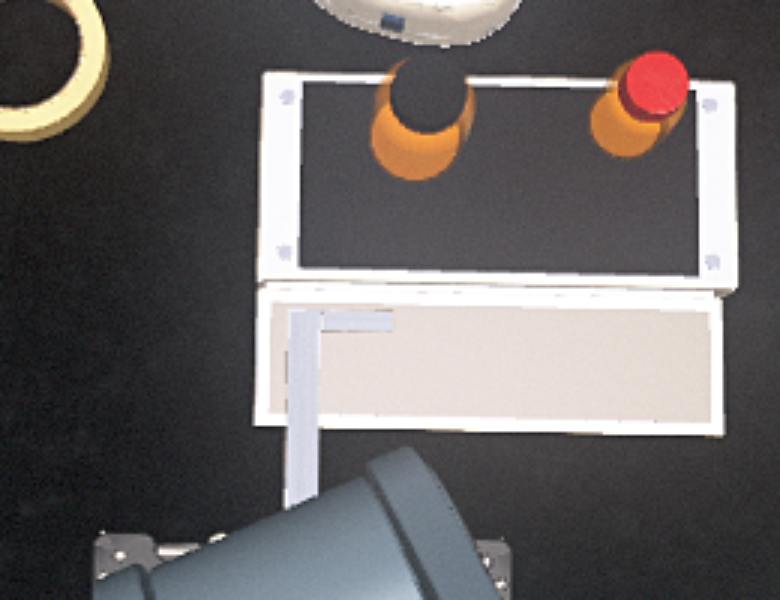

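View pics/e.png

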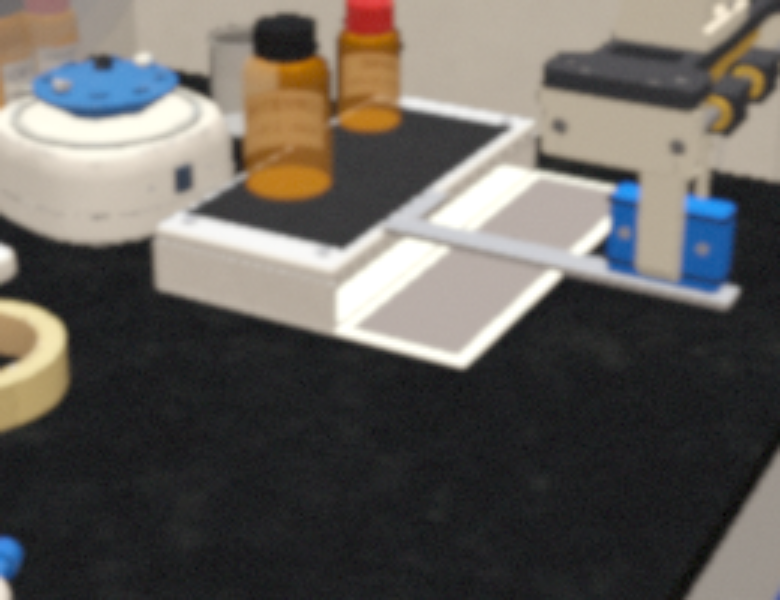

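Both pictures show the hook held level above the tray, its toe pointing right at crop (355,321). The toe is about 88 mm in front of the riser's middle and 82 mm left of it. Lowering to about 7.5 mm underside height.

```bash
python3 -m handwheel '[[[0,0.6,0.13,0,0,0,255],[0,1.3,0.13,0,0,0,255],[0,1.71,0.13,0,0,0,255],[0,1.71,0.13,0,0,0,255],[0,1.71,0.13,0,0,0,255]]]'
python3 - <<'E'
from h import *
s=bot.state();print(s['tool_pos'],s['tool_rot'],s['wrist_force'])
p=bot.grab_frame('top')
for r in bot.place_of(p,'hook_toe')[:1]: print(r,on_z(p,r['centre'],.01).round(4),at(p,r['centre']).round(4))
c=r['centre'];print([at(p,(c[0]+d,c[1]))[2].round(4) for d in range(-14,10,3)],[at(p,(x,275))[2].round(4) for x in (350,370,390,410,430)])
print([at(p,(c[0]-18,c[1]+d))[2].round(4) for d in range(0,50,6)])
E
```

```text
time: 6.82
tool_pos: [0.4003, 0.2306, 0.0193]
tool_rot: [-90.0, 0.0, -180.0]
wrist_force: [-0.5, -0.2, -0.7]
grip_width: 0.0175
[0.40032158 0.2306124  0.01932706] [-9.00155293e+01  3.30126304e-02 -1.79998536e+02] [-0.49821697 -0.24411236 -0.72477876]
{'centre': [337.0, 262.3], 'confidence': 0.86} [0.55   0.2059 0.01  ] [0.5497 0.206  0.0125]
[np.float64(0.0129), np.float64(0.0124), np.float64(0.0119), np.float64(0.0119), np.float64(0.0096), np.float64(0.0118), np.float64(0.0133), np.float64(0.0102)] [np.float64(-0.0022), np.float64(-0.0006), np.float64(0.0035), np.float64(-0.0003), np.float64(0.0026)]
[np.float64(0.0138), np.float64(0.0114), np.float64(0.0123), np.float64(0.0127), np.float64(0.0119), np.float64(0.0101), np.float64(0.0115), np.float64(0.0124), np.float64(0.0087)]
```

```bash
python3 -m handwheel '[[[-0.8,0,0,0,0,0,255],[-1.6,0,0,0,0,0,255],[-2.4,0,0,0,0,0,255],[-2.4,0,0,0,0,0,255]]]' && python3 -m handwheel '[[[-0.6,0,0,0,0,0,255],[-1.2,0,0,0,0,0,255],[-1.7,0,0,0,0,0,255],[-1.93,0,0,0,0,0,255],[-1.93,0,0,0,0,0,255]]]'
```

```text
time: 7.42
tool_pos: [0.4732, 0.2304, 0.0193]
tool_rot: [-90.0, 0.1, 179.9]
wrist_force: [-0.5, -0.7, -1.0]
grip_width: 0.0176
time: 8.05
tool_pos: [0.5297, 0.2303, 0.0188]
tool_rot: [-90.0, -0.0, 180.0]
wrist_force: [-1.0, -0.9, -1.2]
grip_width: 0.0175
```

```bash
cat > guard.py <<'E'
import sys
from h import *
s=bot.state();f=s['wrist_force'];m=s['moment'];print(s['time'],s['tool_pos'].round(4),'F',f.round(2),'M',m.round(3),'yaw',round(s['tool_rot'][2],1))
sys.exit(int(f[1]>2.5 or abs(m[2]-float(sys.argv[1]))>0.25))
E
python3 guard.py 0; python3 -m handwheel '[[[0,0,0.6,0,0,0,255],[0,0,1.2,0,0,0,255],[0,0,1.8,0,0,0,255],[0,0,1.8,0,0,0,255]]]' >/dev/null; python3 guard.py 0
```

```text
8.05 [0.5297 0.2303 0.0188] F [-1.02 -0.88 -1.15] M [ 0.02   0.007 -0.006] yaw 180.0
8.55 [0.5299 0.1748 0.0189] F [-0.42 -0.73 -0.79] M [ 0.03   0.094 -0.003] yaw 179.9
```

```bash
H="python3 -m handwheel"; G="python3 guard.py 0"
python3 -m handwheel '[[[0,0,0.13,0,0,0,255],[0,0,0.13,0,0,0,255]]]' >/dev/null && $G &&
python3 -m handwheel '[[[0,0,0.13,0,0,0,255],[0,0,0.13,0,0,0,255]]]' >/dev/null && $G &&
python3 -m handwheel '[[[0,0,0.13,0,0,0,255],[0,0,0.13,0,0,0,255]]]' >/dev/null && $G &&
python3 -m handwheel '[[[0,0,0.13,0,0,0,255],[0,0,0.13,0,0,0,255]]]' >/dev/null && $G &&
python3 -m handwheel '[[[0,0,0.13,0,0,0,255],[0,0,0.13,0,0,0,255]]]' >/dev/null && $G &&
python3 -m handwheel '[[[0,0,0.13,0,0,0,255],[0,0,0.13,0,0,0,255]]]' >/dev/null && $G &&
python3 -m handwheel '[[[0,0,0.13,0,0,0,255],[0,0,0.13,0,0,0,255]]]' >/dev/null && $G &&
python3 -m handwheel '[[[0,0,0.13,0,0,0,255],[0,0,0.13,0,0,0,255]]]' >/dev/null && $G
```

```text
8.8 [0.5299 0.1726 0.0189] F [ 0.64  0.35 -1.72] M [0.006 0.057 0.006] yaw 180.0
9.05 [0.5298 0.1685 0.0188] F [-0.86 -0.23 -0.84] M [-0.006  0.046 -0.009] yaw 180.0
9.3 [0.5299 0.1644 0.0189] F [ 0.93 -0.11 -0.92] M [ 0.015  0.116 -0.06 ] yaw 180.0
9.55 [0.5299 0.1605 0.0189] F [ 0.66 -0.56 -1.33] M [0.019 0.022 0.011] yaw 180.0
9.8 [0.5299 0.1566 0.0188] F [ 0.09  0.06 -1.1 ] M [-0.014  0.064 -0.034] yaw 180.0
10.05 [0.5299 0.1527 0.0189] F [-0.13 -0.39 -0.99] M [-0.007  0.013  0.027] yaw 180.0
10.3 [0.5299 0.1488 0.0189] F [ 1.   -0.79 -1.83] M [0.042 0.136 0.017] yaw 180.0
10.55 [0.5299 0.1449 0.0189] F [ 0.31 -0.24 -0.24] M [0.028 0.121 0.007] yaw 180.0
```

```bash
G="python3 guard.py 0"
python3 -m handwheel '[[[0,0,0.13,0,0,0,255],[0,0,0.13,0,0,0,255]]]' >/dev/null && $G &&
python3 -m handwheel '[[[0,0,0.13,0,0,0,255],[0,0,0.13,0,0,0,255]]]' >/dev/null && $G &&
python3 -m handwheel '[[[0,0,0.13,0,0,0,255],[0,0,0.13,0,0,0,255]]]' >/dev/null && $G &&
python3 -m handwheel '[[[0,0,0.13,0,0,0,255],[0,0,0.13,0,0,0,255]]]' >/dev/null && $G &&
python3 -m handwheel '[[[0,0,0.13,0,0,0,255],[0,0,0.13,0,0,0,255]]]' >/dev/null && $G &&
python3 -m handwheel '[[[0,0,0.13,0,0,0,255],[0,0,0.13,0,0,0,255]]]' >/dev/null && $G &&
python3 -m handwheel '[[[0,0,0.13,0,0,0,255],[0,0,0.13,0,0,0,255]]]' >/dev/null && $G &&
python3 -m handwheel '[[[0,0,0.13,0,0,0,255],[0,0,0.13,0,0,0,255]]]' >/dev/null && $G &&
python3 -m handwheel '[[[0,0,0.13,0,0,0,255],[0,0,0.13,0,0,0,255]]]' >/dev/null && $G &&
python3 -m handwheel '[[[0,0,0.13,0,0,0,255],[0,0,0.13,0,0,0,255]]]' >/dev/null && $G &&
python3 -m handwheel '[[[0,0,0.13,0,0,0,255],[0,0,0.13,0,0,0,255]]]' >/dev/null && $G
```

```text
10.8 [0.5299 0.141  0.0189] F [ 1.04  0.99 -0.63] M [-0.035  0.076  0.038] yaw 180.0
11.05 [0.5299 0.1371 0.0189] F [-0.44 -0.29 -1.54] M [ 0.063  0.075 -0.038] yaw 180.0
11.3 [0.5299 0.1332 0.0189] F [ 0.51  1.1  -1.02] M [0.051 0.022 0.038] yaw 180.0
11.55 [0.5299 0.1293 0.0189] F [-1.17 -0.04 -1.42] M [0.01  0.072 0.065] yaw 180.0
11.8 [0.5299 0.1254 0.0188] F [-0.15 -0.06 -0.88] M [0.012 0.01  0.02 ] yaw 180.0
12.05 [0.5299 0.1215 0.0189] F [ 0.68 -0.38 -1.16] M [-0.027  0.027 -0.011] yaw 180.0
12.3 [0.5299 0.1176 0.0189] F [-0.34 -0.47 -1.23] M [0.04  0.045 0.016] yaw 180.0
12.55 [0.5299 0.1137 0.0189] F [-0.23 -0.37 -0.97] M [ 0.103  0.023 -0.046] yaw 180.0
12.8 [0.5299 0.1098 0.0189] F [ 0.07  1.51 -1.81] M [-0.013  0.04  -0.004] yaw 180.0
13.05 [0.5299 0.1059 0.0189] F [-0.47 -0.6  -1.46] M [ 0.063  0.029 -0.006] yaw 180.0
13.3 [0.5299 0.102  0.0189] F [-0.76  0.9  -0.7 ] M [-0.021  0.054  0.034] yaw 180.0
```

```bash
G="python3 guard.py 0"
python3 -m handwheel '[[[0,0,0.13,0,0,0,255],[0,0,0.13,0,0,0,255]]]' >/dev/null && $G &&
python3 -m handwheel '[[[0,0,0.13,0,0,0,255],[0,0,0.13,0,0,0,255]]]' >/dev/null && $G &&
python3 -m handwheel '[[[0,0,0.13,0,0,0,255],[0,0,0.13,0,0,0,255]]]' >/dev/null && $G &&
python3 -m handwheel '[[[0,0,0.13,0,0,0,255],[0,0,0.13,0,0,0,255]]]' >/dev/null && $G &&
python3 -m handwheel '[[[0,0,0.13,0,0,0,255],[0,0,0.13,0,0,0,255]]]' >/dev/null && $G &&
python3 -m handwheel '[[[0,0,0.13,0,0,0,255],[0,0,0.13,0,0,0,255]]]' >/dev/null && $G &&
python3 -m handwheel '[[[0,0,0.13,0,0,0,255],[0,0,0.13,0,0,0,255]]]' >/dev/null && $G &&
python3 -m handwheel '[[[0,0,0.13,0,0,0,255],[0,0,0.13,0,0,0,255]]]' >/dev/null && $G &&
python3 -m handwheel '[[[0,0,0.13,0,0,0,255],[0,0,0.13,0,0,0,255]]]' >/dev/null && $G
```

```text
13.55 [0.5299 0.0981 0.0189] F [ 0.48  0.44 -0.31] M [0.047 0.008 0.011] yaw 180.0
13.8 [0.5299 0.0942 0.0189] F [ 0.59  0.18 -2.04] M [-0.025  0.062 -0.01 ] yaw 180.0
14.05 [0.5299 0.0903 0.0189] F [-1.01  0.47 -1.45] M [ 0.007  0.012 -0.021] yaw 180.0
14.3 [0.5299 0.0864 0.0189] F [-0.55  0.05 -1.4 ] M [0.056 0.04  0.016] yaw 180.0
14.55 [0.5299 0.0825 0.0189] F [-0.17 -1.03 -0.97] M [0.014 0.047 0.006] yaw 180.0
14.8 [0.5299 0.0786 0.0189] F [-0.41  1.04 -0.73] M [ 0.019  0.001 -0.014] yaw 180.0
15.05 [0.5299 0.0747 0.0189] F [ 0.44  0.27 -1.29] M [0.053 0.038 0.001] yaw 180.0
15.3 [0.5296 0.0713 0.0188] F [-1.85  5.82 -0.56] M [1.154 0.244 0.761] yaw -179.9
```

Contact with the foot: 5.8 N sideways and 0.76 Nm about vertical, with the toe tip at about y = -99 mm. I'll back off slightly, then draw out.

```bash
G="python3 guard.py 0"
python3 -m handwheel '[[[0,0,-0.12,0,0,0,255],[0,0,-0.12,0,0,0,255]]]' >/dev/null && $G &&
python3 -m handwheel '[[[0.2,0,0,0,0,0,255],[0.4,0,0,0,0,0,255],[0.6,0,0,0,0,0,255],[0.8,0,0,0,0,0,255]]]' >/dev/null && $G && 
python3 -m handwheel '[[[0.2,0,0,0,0,0,255],[0.4,0,0,0,0,0,255],[0.6,0,0,0,0,0,255],[0.8,0,0,0,0,0,255]]]' >/dev/null && $G && 
python3 -m handwheel '[[[0.2,0,0,0,0,0,255],[0.4,0,0,0,0,0,255],[0.6,0,0,0,0,0,255],[0.8,0,0,0,0,0,255]]]' >/dev/null && $G && 
python3 -m handwheel '[[[0.2,0,0,0,0,0,255],[0.4,0,0,0,0,0,255],[0.6,0,0,0,0,0,255],[0.8,0,0,0,0,0,255]]]' >/dev/null && $G
python3 - <<'E'
from h import *
p=bot.grab_frame('top');cv2.imwrite('pics/f.png',cv2.resize(p['frame'][150:350,260:520],None,fx=3,fy=3))
E
```

```text
15.55 [0.5299 0.0747 0.0189] F [ 0.18 -0.02 -1.11] M [-0.001  0.072 -0.017] yaw 180.0
16.05 [0.5054 0.0746 0.0189] F [ 0.65 -0.27 -1.49] M [ 0.026 -0.018 -0.026] yaw 180.0
16.55 [0.4815 0.0747 0.0189] F [ 1.05 -0.05 -1.57] M [ 0.085 -0.029 -0.035] yaw 180.0
17.05 [0.4575 0.0747 0.0189] F [-0.03  0.22 -1.29] M [ 0.035  0.011 -0.008] yaw 180.0
17.55 [0.4335 0.0747 0.0189] F [ 0.05  0.75 -0.84] M [0.056 0.019 0.03 ] yaw 180.0
```

View pics/f.png

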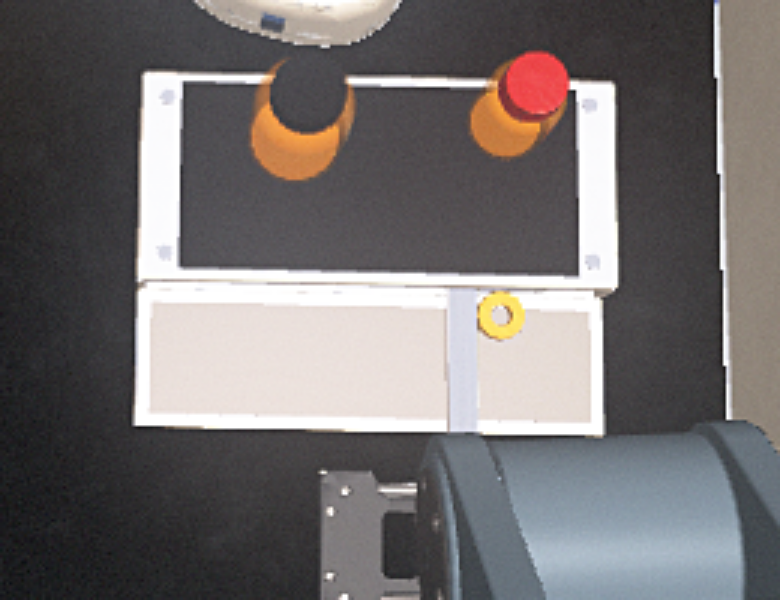

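The collar is out on the tray at crop (501,316), between the blade and the toe. I'll draw it 25 mm further, ease the hook off it, and lift.

```bash
G="python3 guard.py 0"
python3 -m handwheel '[[[0.2,0,0,0,0,0,255],[0.4,0,0,0,0,0,255],[0.6,0,0,0,0,0,255],[0.8,0,0,0,0,0,255],[0.8,0,0,0,0,0,255]]]' >/dev/null && $G && 
python3 -m handwheel '[[[-0.1,0,-0.1,0,0,0,255],[-0.1,0,-0.1,0,0,0,255],[-0.1,-0.3,-0.1,0,0,0,255],[-0.1,-1,-0.1,0,0,0,255],[-0.1,-2,-0.1,0,0,0,255]]]'
python3 - <<'E'
from h import *
p=bot.grab_frame('top');cv2.imwrite('pics/g.png',cv2.resize(p['frame'][150:350,260:520],None,fx=3,fy=3))
E
python3 to.py .42 .384 .08 180
```

```text
18.225 [0.4094 0.0747 0.0188] F [ 0.16 -0.64 -1.45] M [0.056 0.05  0.034] yaw 180.0
time: 18.85
tool_pos: [0.4125, 0.0776, 0.0796]
tool_rot: [-90.0, -0.1, 180.0]
wrist_force: [0.8, -0.3, -0.3]
grip_width: 0.0177
row [-0.188, 0.1, -10.206, 0.0, -0.0, -0.004] t 18.9
```

View pics/g.png

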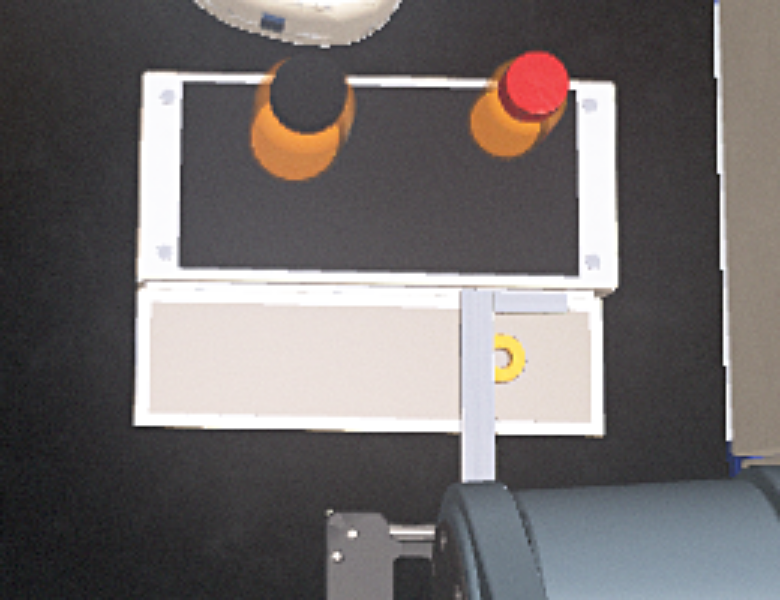

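The collar lies mid-tray at crop (503,358) and the hook is clear above it. Carrying the hook left.

```bash
python3 -m handwheel '[[[-0.2,0,-2,0,0,0,255],[-0.2,0,-4,0,0,0,255],[-0.2,0,-6,0,0,0,255],[-0.2,0,-8,0,0,0,255],[-0.2,0,-9.5,0,0,0,255]]]' && python3 -m handwheel '[[[0,0,-0.7,0,0,0,255],[0,0.5,-0.7,0,0,0,255],[0,1.0,-0.7,0,0,0,255],[0,1.5,-0.7,0,0,0,255],[0,1.5,-0.7,0,0,0,255]]]'; python3 to.py .42 .384 .0120 180
```

```text
time: 19.52
tool_pos: [0.4185, 0.365, 0.079]
tool_rot: [-90.0, 0.0, -179.9]
wrist_force: [0.6, -0.0, -1.7]
grip_width: 0.0174
time: 20.15
tool_pos: [0.4184, 0.3825, 0.0324]
tool_rot: [-89.9, -0.1, 179.9]
wrist_force: [0.6, 0.4, -0.6]
grip_width: 0.0176
row [-0.054, 0.679, -0.051, -0.002, -0.001, 0.002] t 20.15
```

Lowering to the height at which it was picked up, then releasing.

```bash
python3 -m handwheel '[[[0,0.3,0,0,0,0,255],[0,0.5,0,0,0,0,255],[0,0.62,0,0,0,0,255],[0,0.67,0,0,0,0,255],[0,0.67,0,0,0,0,255]]]'; python3 -m handwheel '[[[0,0,0,0,0,0,100],[0,0,0,0,0,0,100],[0,0,0,0,0,0,100],[0,0,0,0,0,0,0],[0,0,0,0,0,0,0]]]'; python3 guard.py 0
```

```text
time: 20.78
tool_pos: [0.419, 0.3837, 0.0138]
tool_rot: [-90.0, 0.0, 180.0]
wrist_force: [0.0, 0.3, -1.6]
grip_width: 0.0177
time: 21.4
tool_pos: [0.419, 0.3837, 0.0138]
tool_rot: [-90.0, 0.0, 180.0]
wrist_force: [0.6, -0.6, 0.5]
grip_width: 0.0627
21.4 [0.419  0.3837 0.0138] F [ 0.55 -0.62  0.54] M [ 0.041  0.035 -0.071] yaw 180.0
```

```bash
python3 -m handwheel '[[[0,0,0,0,0,0,0],[0,0,0,0,0,0,0],[0,-1,0,0,0,0,0],[0,-2.5,0,0,0,0,0],[0,-4.5,0,0,0,0,0]]]'; python3 -m handwheel '[[[2,-1,0,0,0,0,0],[4,-1,0,0,0,0,0],[4,-1,0,0,0,0,0]]]'
python3 - <<'E'
from h import *
p=bot.grab_frame('top');q=bot.grab_frame('side')
for a in(p,q):
  for t,z in(('hook_toe',.0025),('hook_grip',.03),('stain',.04),('iodine',.04)):
    for r in bot.place_of(a,t)[:1]: print(t,r['confidence'],on_z(a,r['centre'],z).round(4))
cv2.imwrite('pics/i.png',np.vstack([cv2.resize(p['frame'][160:360],(640,200)),cv2.resize(q['frame'][140:360],(640,220))]))
r=[at(p,(x,y)) for x,y in ((424,270),(428,266),(430,270),(428,274))];print(np.round(r,4))
E
```

```text
time: 22.02
tool_pos: [0.4184, 0.3832, 0.1493]
tool_rot: [-89.9, -0.1, 180.0]
wrist_force: [0.4, 0.2, -0.7]
grip_width: 0.0931
time: 22.4
tool_pos: [0.2961, 0.3835, 0.1793]
tool_rot: [-90.0, -0.0, -179.9]
wrist_force: [0.4, 0.3, -0.2]
grip_width: 0.093
hook_toe 0.71 [0.5664 0.3565 0.0025]
hook_grip 0.97 [0.4196 0.3847 0.03  ]
stain 0.65 [0.6611 0.1765 0.04  ]
hook_toe 0.69 [0.5773 0.3524 0.0025]
hook_grip 0.61 [0.4174 0.3884 0.03  ]
stain 0.68 [0.6632 0.1632 0.04  ]
iodine 0.65 [0.6609 0.069  0.04  ]
[[0.5405 0.0541 0.001 ]
 [0.5469 0.0483 0.007 ]
 [0.5394 0.0461 0.0122]
 [0.5327 0.0492 0.0104]]
```

View pics/i.png

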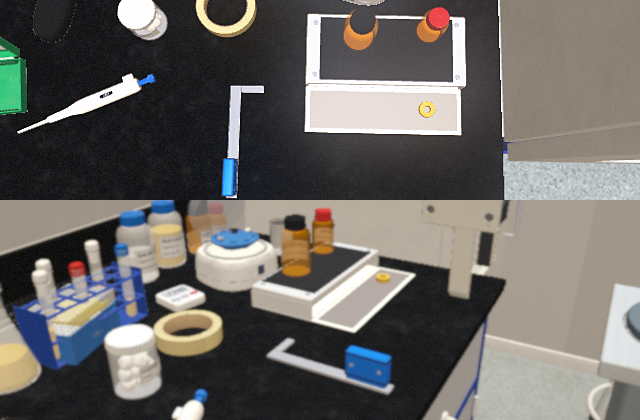

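The picture shows the collar flat in the middle of the tray at (427,109). The hook lies flat well to the left, the bottles look unmoved, and the gripper is clear. Handing in.

```bash
python3 -c "
from cell import bot
print(bot.close_job(),bot.state()['time'])"
```

```text
the job is handed in; nothing more can be done
the job is handed in; nothing more can be done
```

The collar lies flat in the middle of the tray, the hook is on the worktop to the left, and the job is handed in at about 22.5 s of the 56 s allowed. No verdict was reported.

- **What I did:** I took the hook by its blue grip and slid it under the riser at the left end, toe pointing right. I felt along to the right in 4 mm steps until the toe met the foot, at about y = -99 mm. I then backed off 3.5 mm and drew the collar out. The hook was released about 2 mm above the worktop and settled flat.
- **Forces:** The highest reading was 5.8 N, when the toe met the foot. Forces were read only after each short move, so a brief peak in between could have been missed.
- **Collar:** In the last camera check its centre is about 100 mm in front of the riser's middle line. That leaves roughly 25 mm to the tray's front and back edges.
- **Hook:** The toe is about 230 mm and the grip about 260 mm left of the riser's middle line, against the 165 mm required. The two cameras disagreed by about 1 cm on the toe's forward position, which does not matter here.
- **Bottles:** They look unmoved in the pictures. The network's positions changed by 1–17 mm (up to 17 mm for iodine, side camera), but nothing touched the bottles, so I put that down to detection error. The top camera missed iodine in the last check.

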